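# Dust the doming punches on the downdraft extractor

### The arm

A 7-joint arm with a two-finger parallel gripper is mounted at the origin on the work surface. World frame = base frame: x ahead of the robot, y to its left, z up, the work surface at z = 0. Lengths are in m, angles in rad, forces in N, time in s.
With the tool pointing down it reaches from about 0.425 to 0.925 m from the base axis. Payload 6.8 kg.
Tool frame: the origin (TCP) lies at the very end of the fingers, on their centre line; the grasp point (between the pads) lies arm.pinch_z behind it (arm.pinch_z is the distance from the TCP to the grasp point, in m); z points along the fingers, y is the line along which they close (so a half turn about z gives the same grasp; the last joint's range is limited). The gripper opens to 85 mm and grips with 20 to 120 N. Pads are 22 mm wide; open, the fingers measure 114 mm over their backs; the gripper's body (76 mm by 85 mm) begins 54 mm behind the grasp point. The pads swing forward as they close: fully open they stand 13 mm farther back than shut.
Start: joints at [1.118, 0.477, 0.022, 1.555, -0.011, 1.109, -0.083], TCP at [0.228, -0.635, 0.231] pointing down, gripper open.
Joint ranges: [-2.96, 2.96], [-0.34, 2.1], [-1.41, 1.46], [0.24, 2.44], [-1.37, 4.51], [0.17, 1.92], [-2.96, 2.96]. Speed limits (rad/s): [2.39, 2.39, 3.14, 3.14, 3.14, 3.14, 3.14].

### API

Orientations are given as [roll, pitch, yaw] about the fixed x, y, z axes, in that order (R = Rz(yaw) Ry(pitch) Rx(roll)).
In Python, from workcell import arm gives the robot as it stands. The module is installed in compiled form; this text tells all that it offers.
- The arm moves only by the shell command python3 -m handwheel 'ROWS' [OPENING] [FORCE]. ROWS is JSON, a list of rows, each a list of 6 numbers: the shift along the world's x, y, z as a fraction of full scale, then the turn, a rotation vector about the world's x, y, z as a fraction of full scale. A call has 1 to 5 rows; each row shifts and turns the commanded pose from where the row before left it; what a row does not reach is not made up. Full scale, the value 1, is 3 cm for a shift and 5 degrees for a turn. A row lasts 1/12 s, in which the tool goes at most 41.7 mm and 7.16 degrees, less where a joint would pass 70% of its speed; a pose out of reach is approached as far as the arm can. A call with a number of a shift or a turn outside -1 to 1 is refused whole. A call with a gripper value outside its range is refused whole. OPENING is the gripper's target within -1 to 1 (fully open at 1, half-way at 0, shut at -1), set as the call begins (- or left out, the last holds). The fingers move at their own pace and stop on an object; FORCE is the grip in N (left out, the last holds). Time passes only in rows, so rows that do not move let the fingers close. It gives the time, the measured TCP pose, the force, the opening and the grip force at its end, in the units of the state.
- arm.state(): the state, without advancing time (a new reading comes with each control period).
- arm.get_image(name): name is "scene" or "top" or "wrist"; returns a dict with "frame" (480x640x3 uint8, blue, green, red), "intrinsics" (3x3 intrinsics, pixels), "view" (4x4, takes a point from world to camera coordinates). Camera axes: x right, y down, z forward; pixel columns grow to the right and rows downward; lengths in m; the calibration is good to about 2 mm. A picture is of the moment at which its call begins. There is no depth.
- arm.finish_job(): hands the job in; it is judged then, once.
The state is a dict: "time": time; "joint_pos": joint angles; "joint_velocities": joint speeds; "joint_efforts": joint torques, N m; "ee_pos": TCP position; "orientation": TCP orientation; "ft_force": force on the tool from outside, world axes, zero at the start; "moment": the same for the moment, N m; "gripper_width": finger opening in m; "grasp_force": force on a finger pad.
Only numpy, scipy, OpenCV 4.12 (cv2) and the standard library are available. Lean on these libraries where they do the work, as an engineer would, in place of code of your own. Each camera call takes 0.05 s, during which the arm holds its last target. There are 200 camera calls.

### The job

The two or three doming punches in the light wooden stand need their filings sucked off: draw each one straight up so that the stand does not tip, and set them all down on the grille of the dust extractor. Only when they are all on it, pull the extractor's knob out to its detent, let it run for at least eight seconds with the punches there, then push the knob fully home. After that put all the punches into the shallow tray, standing or lying, and leave the stand upright.

Things in the scene. Friction and masses are not known exactly. Their poses are not given: they have to be found in the camera images.
- punch_a_mid (a point): Centre (half-way up) of a steel doming punch, 90 mm long, 0.25 kg; z from foot to head. Square shank 18 x 18 mm, 50 mm long, at the foot; above it (5 to 35 mm above this point) a round grip 26 mm across; then a low dome. Starts upright in a stand pocket; can stand on its flat foot or lie. Two or three of the three like punches are present; None if absent.
- punch_b_mid (a point): Centre (half-way up) of a steel doming punch, 90 mm long, 0.25 kg; z from foot to head. Square shank 18 x 18 mm, 50 mm long, at the foot; above it (5 to 35 mm above this point) a round grip 26 mm across; then a low dome. Starts upright in a stand pocket; can stand on its flat foot or lie. Two or three of the three like punches are present; None if absent.
- punch_c_mid (a point): Centre (half-way up) of a steel doming punch, 90 mm long, 0.25 kg; z from foot to head. Square shank 18 x 18 mm, 50 mm long, at the foot; above it (5 to 35 mm above this point) a round grip 26 mm across; then a low dome. Starts upright in a stand pocket; can stand on its flat foot or lie. Two or three of the three like punches are present; None if absent.
- stand: Light loose wooden stand, 170 x 58 x 48 mm high, 0.25 kg; origin at the centre of its underside, z up, x along its length. Three square pockets 21 mm wide, 40 mm deep in its top at x = -55, 0, +55 mm, some may be empty. A punch's round grip begins 10 mm above its top.
- grille_mid (a point): Centre of the level slotted grille on top of the grey dust extractor (fixed box 190 x 190 mm, grille surface 68 mm above the bench). Grille 140 mm (x) by 170 mm (y), inside an aluminium rim 8 mm high. x points from the front face (with the knob) to the back, z up; the front face is 110 mm in front of this point.
- knob_grip (a point): Centre of the black round pull-knob, 32 mm across, 26 mm long, its axis level along x, 48 mm above the bench, 35 mm in front of the extractor's front face when home. Moves with the knob; x points into the extractor, pulling is along -x. Can be pinched by its sides from above.
- knob (a joint): Pull-knob travel in m: 0 fully home (off), 0.024 fully out (on, in its detent). Over-centre spring: about 7 N moves it off either end; past half-way it snaps to the other end and stays there.
- tray_floor (a point): Centre of the inside floor of a loose shallow dark-wood tray lined in grey, 200 mm (x) by 150 mm (y) outside, walls 6 mm thick and 20 mm high, 0.6 kg; the floor is 6 mm above the bench; z up.
There are look-alikes about, which are no part of the job. What is shaped like the part that bears punch_a_mid but purple is not meant.

How it is judged:
By the outcome, as a careful person would: the job done as asked, in the order asked, and still so for the second after the job is handed in, with the robot touching nothing.
Of punch_a, punch_b, punch_c only 2 to 3 are there at a start; the rules pass over those that are not, and their reading is None.
At some moment in a run one of tray may be knocked a few centimetres aside while the robot is not near it.
Once in a run the grip may slacken for a moment while it holds something.
It also fails if it takes over 210 s, if anything falls off the work surface, if the arm or the gripper's body presses on something with over 40 N, if the wrist force passes 120 N, or if a joint passes its speed limit or range.

## Working session

There is one attempt and no reset: what is moved stays moved. The work goes in short steps, Python scripts to look and compute and a shell command to move; the robot and the scene stay as the last step left them, time stands still between calls to the robot, and variables do not carry over. Pictures are saved under pics/ and viewed, at most 14 in all, crops included, and the job is handed in when it is done.

```bash
mkdir -p pics; cat > h.py <<'E'
import numpy as np, cv2
from workcell import arm
def img(n):
    d=arm.get_image(n); return d['frame'],np.array(d['intrinsics']),np.array(d['view'])
def ray(K,V,u,v,z):
    R,t=V[:3,:3],V[:3,3]; c=-R.T@t; d=R.T@np.linalg.inv(K)@np.array([u,v,1.]); s=(z-c[2])/d[2]; return c+s*d
def proj(K,V,p):
    q=K@(V[:3,:3]@np.array(p)+V[:3,3]); return q[:2]/q[2]
def save(n,c,crop=None,scale=1):
    f,K,V=img(c)
    if crop: x0,y0,x1,y1=crop; f=f[y0:y1,x0:x1]
    cv2.imwrite('pics/'+n,cv2.resize(f,None,fx=scale,fy=scale)) ; return K,V
E
python3 - <<'E'
from h import *
for c in ('top','scene'):
    f,K,V=img(c); cv2.imwrite(f'pics/{c}0.png',f); np.savez(c+'0.npz',f=f,K=K,V=V)
    print(c,K[0,0],V[:3].round(3).tolist())
s=arm.state(); print(s['time'],s['ee_pos'],s['orientation'],s['gripper_width'],arm.pinch_z)
E
```

```text
top 457.7804497344908 [[0.019, -1.0, -0.002, 0.027], [-0.996, -0.018, -0.093, 0.524], [0.093, 0.004, -0.996, 1.015]]
scene 611.5748531812617 [[-0.86, 0.511, -0.008, 0.433], [0.358, 0.592, -0.722, -0.165], [-0.365, -0.623, -0.692, 1.552]]
0.1 [ 0.22796631 -0.6347826   0.23040767] [-3.13995338e+00  1.23760035e-04  3.44836654e-01] 0.0853741930927216 0.0187
```

View pics/top0.png

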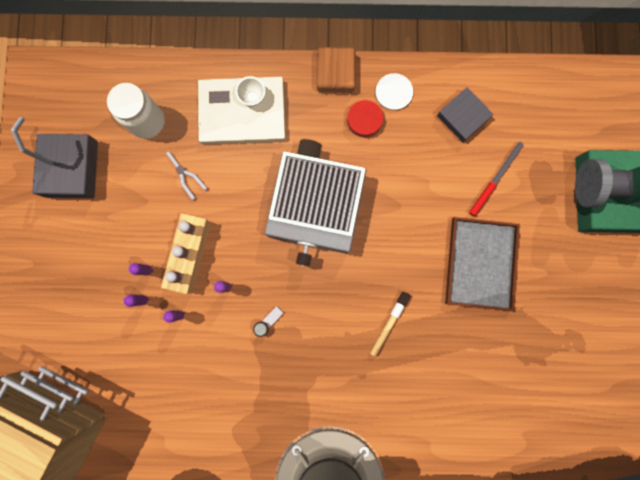

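View pics/scene0.png

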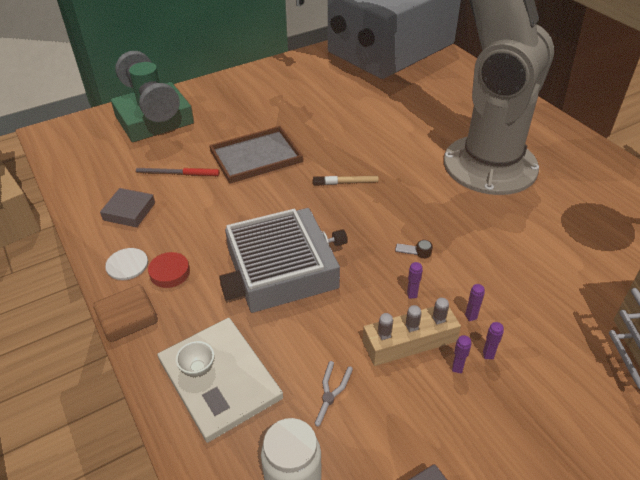

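Candidates for punches, in the top image: steel ones in the stand at (186,228), (179,252) and (173,278). The purple look-alikes are at (141,269), (136,300), (174,316) and (222,287), and there is a grey item at (265,325). I choose the three steel ones in the stand and will check them in one close crop.

```bash
python3 - <<'E'
from h import *
t=np.load('top0.npz'); s=np.load('scene0.npz')
a=cv2.resize(t['f'][195:335,110:290],None,fx=3,fy=3,interpolation=2); b=cv2.resize(s['f'][250:390,350:530],None,fx=3,fy=3,interpolation=2)
cv2.imwrite('pics/crop1.png',cv2.resize(np.hstack([a,b]),(800,311)))
c=cv2.resize(t['f'][130:320,230:540],None,fx=2.5,fy=2.5,interpolation=2); cv2.imwrite('pics/crop2.png',c)
T=(t['K'],t['V']); 
f=t['f']; hsv=cv2.cvtColor(f,cv2.COLOR_BGR2HSV)
m=cv2.inRange(hsv,(125,80,30),(160,255,255)); n,_,st,ce=cv2.connectedComponentsWithStats(m)
for i in range(1,n):
    if st[i,4]>20: print('purple',ce[i].round(),st[i], ray(*T,*ce[i],0.06).round(3))
for nm,u,v,z in [('p1',186,228,.09),('p2',179,252,.09),('p3',173,278,.09)]: print(nm,ray(*T,u,v,z).round(3))
for c in [(280,152),(365,167),(356,238),(272,222)]: print('rim',ray(*T,*c,.076).round(3))
for c in [(304,259)]: print('knob',ray(*T,*c,.06).round(3))
for c in [(454,219),(518,222),(513,310),(447,304)]: print('tray',ray(*T,*c,.026).round(3))
E
```

```text
purple [139. 269.] [129 264  23  10 183] [0.464 0.422 0.06 ]
purple [220. 286.] [214 281  13  11 105] [0.43  0.244 0.06 ]
purple [134. 300.] [124 295  24  11 200] [0.397 0.429 0.06 ]
purple [172. 316.] [164 311  19  11 154] [0.365 0.345 0.06 ]
p1 [0.552 0.315 0.09 ]
p2 [0.501 0.327 0.09 ]
p3 [0.445 0.337 0.09 ]
rim [0.727 0.12  0.076]
rim [ 0.696 -0.068  0.076]
rim [ 0.539 -0.05   0.076]
rim [0.571 0.133 0.076]
knob [0.493 0.062 0.06 ]
tray [ 0.593 -0.277  0.026]
tray [ 0.588 -0.422  0.026]
tray [ 0.389 -0.406  0.026]
tray [ 0.4   -0.259  0.026]
```

View pics/crop1.png

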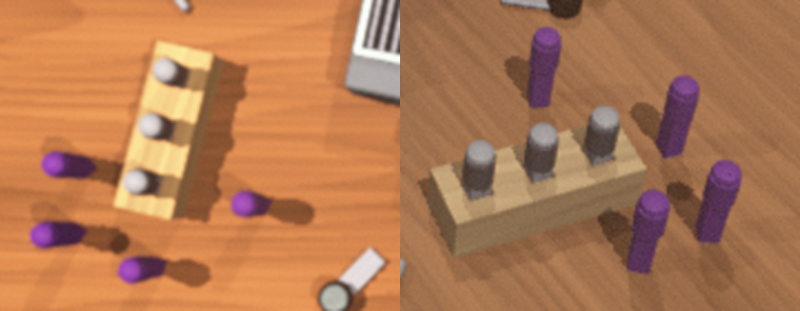

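View pics/crop2.png

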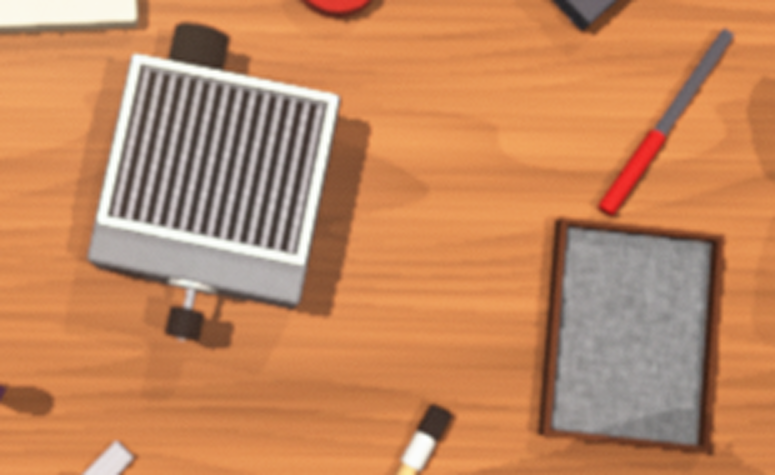

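Three steel punches stand in the stand (crop (165,70), (152,125), (137,182)), and the four purple ones on the bench are not meant. The extractor's knob faces the robot and the tray is at the right. I'll set out above the stand.

```bash
python3 -m handwheel '[[1,0.9,0,0,0,-1],[1,0.9,0,0,0,-1],[1,0.9,0,0,0,-1],[1,0.9,0,0,0,-1],[1,0.9,0,0,0,-1]]' 0.2 40
python3 -m handwheel '[[1,0.9,0,0,0,-1],[1,0.9,0,0,0,-0.3],[1,0.9,0,0,0,0],[1,0.9,0,0,0,0],[0,1,0,0,0,0]]'
python3 -m handwheel '[[0,1,0,0,0,0],[0,1,0,0,0,0],[0,1,0,0,0,0],[0,1,0,0,0,0],[0,1,0,0,0,0]]'
python3 -m handwheel '[[0,1,0,0,0,0],[0,1,0,0,0,0],[0,1,0,0,0,0],[0,1,0,0,0,0],[0,1,0,0,0,0]]'
python3 -m handwheel '[[0,1,0,0,0,0],[0,1,0,0,0,0],[0,1,0,0,0,0],[0,1,0,0,0,0],[0,1,0,0,0,0]]'
python3 -m handwheel '[[0,1,0,0,0,0],[0,1,0,0,0,0],[0,1,0,0,0,0],[0,1,0,0,0,0],[0,1,0,0,0,0]]'
python3 -m handwheel '[[0,1,0,0,0,0],[0,0.9,0,0,0,0],[0,0,0,0,0,0]]'
python3 - <<'E'
from h import *
f,K,V=img('wrist'); cv2.imwrite('pics/w1.png',f); np.savez('w1.npz',f=f,K=K,V=V)
t=np.load('top0.npz');T=(t['K'],t['V'])
for c in [(133,57),(338,95),(303,262),(97,220)]: print('rim',ray(*T,c[0]/2.5+230,c[1]/2.5+130,.076).round(3))
for c in [(555,220),(722,236),(711,452),(541,434)]: print('tray',ray(*T,c[0]/2.5+230,c[1]/2.5+130,.026).round(3))
E
```

```text
time: 0.52
ee_pos: [0.3791, -0.4986, 0.2309]
orientation: [-3.141, 0.0, -0.096]
ft_force: [-0.0, -1.1, -0.5]
gripper_width: 0.0513
grasp_force: 0.0
time: 0.93
ee_pos: [0.504, -0.3586, 0.2308]
orientation: [-3.14, -0.003, -0.199]
ft_force: [0.7, 1.1, 0.4]
gripper_width: 0.0511
grasp_force: 0.0
time: 1.35
ee_pos: [0.4976, -0.2108, 0.231]
orientation: [3.142, 0.001, -0.205]
ft_force: [0.7, 0.0, -0.3]
gripper_width: 0.0509
grasp_force: 0.0
time: 1.77
ee_pos: [0.4976, -0.0609, 0.2311]
orientation: [3.141, 0.0, -0.205]
ft_force: [0.9, -0.7, 0.5]
gripper_width: 0.0515
grasp_force: 0.0
time: 2.18
ee_pos: [0.4977, 0.089, 0.2311]
orientation: [3.141, 0.0, -0.205]
ft_force: [0.3, -0.6, 1.4]
gripper_width: 0.0513
grasp_force: 0.0
time: 2.6
ee_pos: [0.4977, 0.2389, 0.231]
orientation: [3.141, 0.0, -0.205]
ft_force: [0.4, -0.6, 0.8]
gripper_width: 0.0512
grasp_force: 0.0
time: 2.85
ee_pos: [0.4962, 0.3014, 0.2311]
orientation: [-3.138, 0.002, -0.197]
ft_force: [0.5, 0.7, 0.0]
gripper_width: 0.0511
grasp_force: 0.0
rim [0.725 0.112 0.076]
rim [ 0.694 -0.068  0.076]
rim [ 0.546 -0.039  0.076]
rim [0.579 0.14  0.076]
tray [ 0.595 -0.272  0.026]
tray [ 0.583 -0.424  0.026]
tray [ 0.388 -0.41   0.026]
tray [ 0.401 -0.258  0.026]
```

View pics/w1.png

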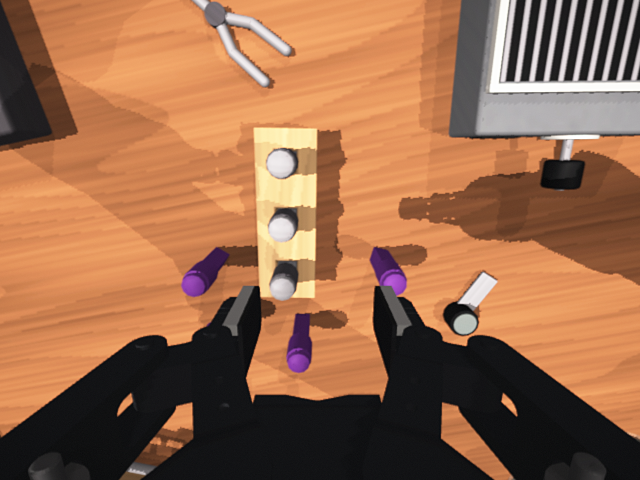

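```bash
python3 - <<'E'
from h import *
w=np.load('w1.npz');T=(w['K'],w['V'])
print(-w['V'][:3,:3].T@w['V'][:3,3])
for u,v in [(281,162),(283,226),(283,280)]: print('p',ray(*T,u,v,.094).round(4))
for c in [(253,128),(317,129),(315,297),(262,297)]: print('stand',ray(*T,*c,.048).round(4))
print('knob',ray(*T,562,168,.062).round(4))
print('rimFL',ray(*T,491,93,.076).round(4), 'boxFL',ray(*T,451,135,.068).round(4))
e=np.array([0.4962,0.3014,.2311]);print(proj(*T,e))
E
```

```text
[0.56523724 0.28536333 0.37318239]
p [0.5582 0.3174 0.094 ]
p [0.5059 0.3277 0.094 ]
p [0.4576 0.3387 0.094 ]
stand [0.5917 0.341  0.048 ]
stand [0.5793 0.2835 0.048 ]
stand [0.4144 0.3187 0.048 ]
stand [0.4253 0.3737 0.048 ]
knob [0.5023 0.0729 0.062 ]
rimFL [0.5776 0.1391 0.076 ] boxFL [0.5508 0.1709 0.068 ]
[313.18876449 303.6233538 ]
```

```bash
python3 -m handwheel '[[1,0.3,-0.5,0,0,0],[0.95,0.25,-0.5,0,0,0],[0,0,-1,0,0,0],[0,0,0,0,0,0],[0,0,0,0,0,0]]'
```

```text
time: 3.32
ee_pos: [0.5555, 0.3091, 0.1695]
orientation: [3.138, 0.004, -0.206]
ft_force: [-0.4, -0.3, 1.2]
gripper_width: 0.0509
grasp_force: 0.0
```

```bash
python3 -m handwheel '[[0,0.28,-0.6,0,0,0],[0,0,-0.8,0,0,0],[0,0,-0.8,0,0,0],[0,0,-0.8,0,0,0],[0,0,-0.7,0,0,0]]'
python3 -m handwheel '[[0,0,0,0,0,0],[0,0,0,0,0,0]]'
python3 -c "
from h import *
save('w2.png','wrist')"
```

```text
time: 3.73
ee_pos: [0.5568, 0.3194, 0.0613]
orientation: [-3.141, -0.001, -0.205]
ft_force: [-0.0, 0.7, 0.5]
gripper_width: 0.0511
grasp_force: 0.0
time: 3.9
ee_pos: [0.5565, 0.3193, 0.0614]
orientation: [3.141, 0.0, -0.205]
ft_force: [0.1, -0.4, 0.0]
gripper_width: 0.0512
grasp_force: 0.0
```

View pics/w2.png

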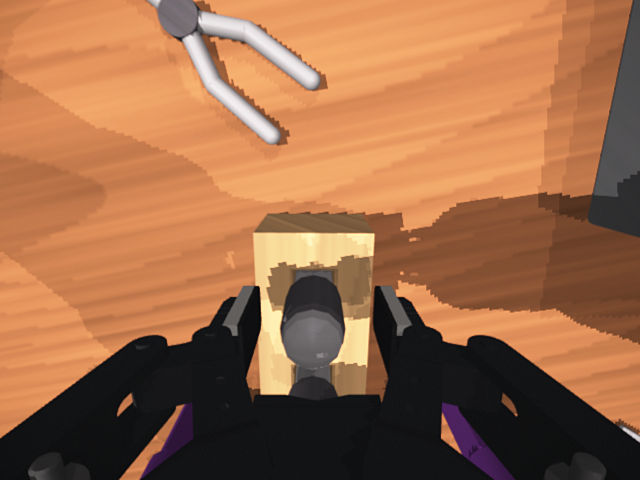

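```bash
python3 -m handwheel '[[0,0,0,0,0,0],[0,0,0,0,0,0],[0,0,0,0,0,0],[0,0,0,0,0,0],[0,0,0,0,0,0]]' -0.9 60
python3 -m handwheel '[[0,0,0.2,0,0,0],[0,0,0.4,0,0,0],[0,0,0.5,0,0,0],[0,0,0.6,0,0,0],[0,0,0.8,0,0,0]]'
python3 -m handwheel '[[0,0,0.5,0,0,0],[0,0,0.5,0,0,0],[0,0,0,0,0,0]]'
python3 -c "
from h import *
save('w3.png','scene',(340,200,540,400),3)"
```

```text
time: 4.37
ee_pos: [0.5579, 0.3205, 0.0627]
orientation: [-3.139, -0.003, -0.205]
ft_force: [-0.2, -1.2, 6.2]
gripper_width: 0.024
grasp_force: 58.5
time: 4.78
ee_pos: [0.5556, 0.3189, 0.1357]
orientation: [3.14, 0.002, -0.205]
ft_force: [0.7, 0.2, -2.6]
gripper_width: 0.0239
grasp_force: 59.2
time: 5.03
ee_pos: [0.5582, 0.3208, 0.1698]
orientation: [-3.137, -0.004, -0.205]
ft_force: [0.6, 1.3, -2.0]
gripper_width: 0.0239
grasp_force: 59.3
```

View pics/w3.png

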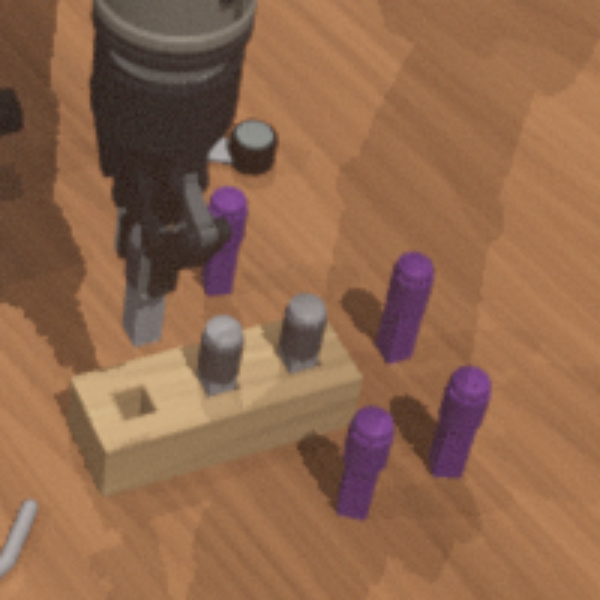

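Punch drawn out cleanly; the pocket at (130,402) is empty and the stand is upright. Carrying to the grille.

```bash
python3 -m handwheel '[[0.1,-0.4,0,0,0,0],[0.2,-0.7,0,0,0,0],[0.27,-0.95,0,0,0,0],[0.27,-0.95,0,0,0,0],[0.27,-0.95,0,0,0,0]]'
python3 -m handwheel '[[0.27,-0.95,0,0,0,0],[0.27,-0.95,0,0,0,0],[0.27,-0.95,0,0,0,0],[0.27,-0.95,0,0,0,0],[0.27,-0.95,0,0,0,0]]'
python3 -m handwheel '[[0.27,-0.95,0,0,0,0],[0.27,-0.9,0,0,0,0],[0.2,-0.5,0,0,0,0],[0.2,-0.4,0,0,0,0],[0,0,0,0,0,0]]'
python3 - <<'E'
from h import *
f,K,V=img('wrist'); cv2.imwrite('pics/w4.png',f); np.savez('w4.npz',f=f,K=K,V=V); s=arm.state(); print(s['ee_pos'])
E
```

```text
time: 5.5
ee_pos: [0.5893, 0.1982, 0.1637]
orientation: [3.139, 0.002, -0.205]
ft_force: [1.0, 0.2, -2.8]
gripper_width: 0.024
grasp_force: 59.3
time: 5.92
ee_pos: [0.6295, 0.0556, 0.1637]
orientation: [3.14, 0.003, -0.206]
ft_force: [0.2, 0.5, -3.0]
gripper_width: 0.0244
grasp_force: 59.3
time: 6.33
ee_pos: [0.6586, -0.0288, 0.1639]
orientation: [3.139, 0.001, -0.21]
ft_force: [1.1, 0.1, -2.4]
gripper_width: 0.0242
grasp_force: 59.3
[ 0.65819368 -0.02576719  0.16416622]
```

View pics/w4.png

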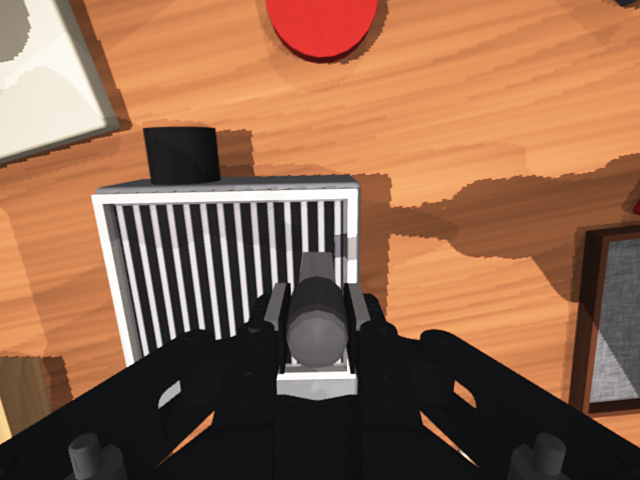

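```bash
python3 - <<'E'
from h import *
w=np.load('w4.npz');T=(w['K'],w['V'])
for c in [(95,197),(357,186),(357,385),(279,392)]: print(ray(*T,*c,.076).round(4))
E
```

```text
[0.7258 0.1103 0.076 ]
[ 0.6957 -0.0666  0.076 ]
[ 0.5377 -0.0383  0.076 ]
[0.5444 0.0252 0.076 ]
```

```bash
python3 -m handwheel '[[0,0.1,-0.6,0,0,0],[0,0,-0.5,0,0,0],[0,0,-0.2,0,0,0],[0,0,0,0,0,0]]'
python3 -m handwheel '[[0,0,-0.05,0,0,0],[0,0,0,0,0,0]]'
```

```text
time: 6.72
ee_pos: [0.6567, -0.0189, 0.1242]
orientation: [3.141, 0.004, -0.202]
ft_force: [0.2, 0.6, -2.7]
gripper_width: 0.0242
grasp_force: 59.3
time: 6.88
ee_pos: [0.659, -0.0202, 0.1254]
orientation: [-3.141, -0.001, -0.204]
ft_force: [-0.3, -0.1, -2.4]
gripper_width: 0.0238
grasp_force: 59.3
```

```bash
python3 -m handwheel '[[0,0,-0.06,0,0,0],[0,0,0,0,0,0],[0,0,0,0,0,0]]'
python3 -m handwheel '[[0,0,-0.06,0,0,0],[0,0,0,0,0,0],[0,0,0,0,0,0]]'
```

```text
time: 7.13
ee_pos: [0.6589, -0.0209, 0.1235]
orientation: [-3.142, -0.001, -0.205]
ft_force: [0.3, -0.4, -1.9]
gripper_width: 0.024
grasp_force: 59.3
time: 7.38
ee_pos: [0.6594, -0.021, 0.1228]
orientation: [-3.141, -0.002, -0.205]
ft_force: [-2.3, -0.0, 5.2]
gripper_width: 0.0241
grasp_force: 60.5
```

```bash
python3 -m handwheel '[[0,0,0,0,0,0],[0,0,0,0,0,0],[0,0,0,0,0,0],[0,0,0.3,0,0,0],[0,0,1,0,0,0]]' 0.2
python3 -m handwheel '[[0,0,1,0,0,0],[-0.2,0.4,0.9,0,0,0],[-0.43,0.97,0,0,0,0],[-0.43,0.97,0,0,0,0],[-0.43,0.97,0,0,0,0]]'
python3 -m handwheel '[[-0.43,0.97,0,0,0,0],[-0.43,0.97,0,0,0,0],[-0.43,0.97,0,0,0,0],[-0.43,0.97,0,0,0,0],[-0.43,0.97,0,0,0,0]]'
python3 -m handwheel '[[-0.43,0.97,0,0,0,0],[-0.43,0.97,0,0,0,0],[-0.43,0.97,-0.8,0,0,0],[-0.2,0.4,-0.8,0,0,0],[0,0,0,0,0,0]]'
python3 - <<'E'
from h import *
f,K,V=img('wrist'); cv2.imwrite('pics/w5.png',f); np.savez('w5.npz',f=f,K=K,V=V); s=arm.state(); print(s['ee_pos'])
t=img('top')[0];cv2.imwrite('pics/t5.png',np.vstack([cv2.resize(f,(560,420))[:, :],cv2.resize(t[140:260,260:380],(170,170)).repeat(1,0) if 0 else cv2.copyMakeBorder(cv2.resize(t[140:260,260:380],(180,180)),0,0,0,380,0)]))
E
```

```text
time: 7.8
ee_pos: [0.6555, -0.021, 0.1564]
orientation: [3.14, 0.008, -0.205]
ft_force: [0.8, 0.1, -0.6]
gripper_width: 0.0513
grasp_force: 0.0
time: 8.22
ee_pos: [0.614, 0.0793, 0.2187]
orientation: [-3.141, -0.002, -0.206]
ft_force: [-0.2, 0.3, -0.6]
gripper_width: 0.0511
grasp_force: 0.0
time: 8.63
ee_pos: [0.5488, 0.2253, 0.2181]
orientation: [-3.141, -0.001, -0.205]
ft_force: [0.2, -0.0, -0.7]
gripper_width: 0.0513
grasp_force: 0.0
time: 9.05
ee_pos: [0.5, 0.3263, 0.1658]
orientation: [3.139, 0.006, -0.198]
ft_force: [-0.9, -0.4, 0.0]
gripper_width: 0.0514
grasp_force: 0.0
[0.50230812 0.32419436 0.16762206]
```

View pics/t5.png

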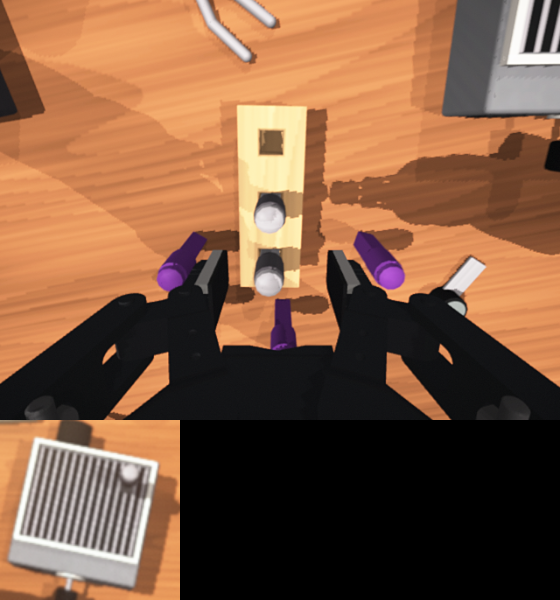

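The first punch stands on the grille at lower crop (130,475). The middle punch at (268,217) is almost centred between the fingers.

```bash
python3 - <<'E'
from h import *
w=np.load('w5.npz');T=(w['K'],w['V'])
for c in [(309,246),(308,318)]: print(ray(*T,*c,.094).round(4))
for c in [(271,120),(349,124),(342,327),(273,327)]: print('s',ray(*T,*c,.048).round(4))
E
python3 -m handwheel '[[0,0,-0.8,0,0,0],[0,0.1,-0.8,0,0,0],[0,0,-0.8,0,0,0],[0,0,-0.8,0,0,0],[0,0,-0.3,0,0,0]]'
```

```text
[0.5065 0.3284 0.094 ]
[0.4544 0.3399 0.094 ]
s [0.5923 0.3398 0.048 ]
s [0.5785 0.2845 0.048 ]
s [0.4151 0.319  0.048 ]
s [0.427  0.3777 0.048 ]
time: 9.57
ee_pos: [0.5056, 0.3236, 0.0628]
orientation: [3.139, 0.0, -0.208]
ft_force: [0.6, -0.9, 0.5]
gripper_width: 0.0515
grasp_force: 0.0
```

```bash
python3 -m handwheel '[[0,0.12,0,0,0,0],[0,0,0,0,0,0]]'
python3 -m handwheel '[[0,0,0,0,0,0],[0,0,0,0,0,0],[0,0,0,0,0,0],[0,0,0,0,0,0],[0,0,0,0,0,0]]' -0.9 60
python3 -m handwheel '[[0,0,0.2,0,0,0],[0,0,0.4,0,0,0],[0,0,0.5,0,0,0],[0,0,0.6,0,0,0],[0,0,0.8,0,0,0]]'
python3 -m handwheel '[[0,0,0.5,0,0,0],[0,0,0.5,0,0,0],[0,0,0,0,0,0],[0,0,0,0,0,0]]'
```

```text
time: 9.73
ee_pos: [0.5061, 0.3302, 0.0656]
orientation: [-3.14, -0.001, -0.206]
ft_force: [0.3, 0.7, 0.5]
gripper_width: 0.0516
grasp_force: 0.0
time: 10.15
ee_pos: [0.5061, 0.3307, 0.0663]
orientation: [-3.139, -0.003, -0.205]
ft_force: [-0.6, -0.2, 7.5]
gripper_width: 0.0243
grasp_force: 58.5
time: 10.57
ee_pos: [0.5037, 0.3288, 0.1395]
orientation: [3.139, 0.002, -0.205]
ft_force: [0.1, -0.0, -2.3]
gripper_width: 0.0235
grasp_force: 59.2
time: 10.9
ee_pos: [0.505, 0.3299, 0.1703]
orientation: [-3.141, -0.001, -0.205]
ft_force: [-0.1, -0.6, -3.4]
gripper_width: 0.0236
grasp_force: 59.3
```

```bash
python3 -m handwheel '[[0.3,-0.45,0,0,0,0],[0.6,-0.9,0,0,0,0],[0.63,-0.93,0,0,0,0],[0.63,-0.93,0,0,0,0],[0.63,-0.93,0,0,0,0]]'
python3 -m handwheel '[[0.63,-0.93,0,0,0,0],[0.63,-0.93,0,0,0,0],[0.63,-0.93,0,0,0,0],[0.6,-0.9,0,0,0,0],[0.35,-0.5,0,0,0,0]]'
python3 -m handwheel '[[0,0,-0.5,0,0,0],[0,0,-0.5,0,0,0],[0,0,-0.3,0,0,0],[0,0,0,0,0,0],[0,0,0,0,0,0]]'
```

```text
time: 11.32
ee_pos: [0.5881, 0.2038, 0.1677]
orientation: [3.14, 0.002, -0.204]
ft_force: [0.5, 0.1, -2.4]
gripper_width: 0.0241
grasp_force: 59.3
time: 11.73
ee_pos: [0.6745, 0.0742, 0.1673]
orientation: [3.138, 0.001, -0.21]
ft_force: [0.0, -1.4, -2.5]
gripper_width: 0.0245
grasp_force: 43.0
time: 12.15
ee_pos: [0.6728, 0.0803, 0.1292]
orientation: [3.141, 0.002, -0.204]
ft_force: [-0.1, -0.5, -2.9]
gripper_width: 0.024
grasp_force: 62.0
```

```bash
python3 -m handwheel '[[0,0,-0.06,0,0,0],[0,0,0,0,0,0],[0,0,0,0,0,0]]'
python3 -m handwheel '[[0,0,-0.05,0,0,0],[0,0,0,0,0,0],[0,0,0,0,0,0]]'
```

```text
time: 12.4
ee_pos: [0.6738, 0.0801, 0.1289]
orientation: [-3.142, -0.001, -0.205]
ft_force: [0.4, -0.4, -1.8]
gripper_width: 0.0242
grasp_force: 62.0
time: 12.65
ee_pos: [0.6736, 0.0799, 0.127]
orientation: [3.141, 0.0, -0.205]
ft_force: [-0.4, -0.6, -2.9]
gripper_width: 0.0238
grasp_force: 62.0
```

```bash
python3 -m handwheel '[[0,0,-0.04,0,0,0],[0,0,0,0,0,0],[0,0,0,0,0,0]]'
python3 -m handwheel '[[0,0,-0.03,0,0,0],[0,0,0,0,0,0],[0,0,0,0,0,0]]'
```

```text
time: 12.9
ee_pos: [0.6739, 0.08, 0.126]
orientation: [-3.141, -0.0, -0.205]
ft_force: [-0.5, -0.5, -0.3]
gripper_width: 0.0237
grasp_force: 62.2
time: 13.15
ee_pos: [0.6742, 0.0799, 0.1258]
orientation: [-3.141, -0.001, -0.205]
ft_force: [-2.2, -0.8, 6.0]
gripper_width: 0.0241
grasp_force: 62.8
```

```bash
python3 -m handwheel '[[0,0,0,0,0,0],[0,0,0,0,0,0],[0,0,0,0,0,0],[0,0,0.3,0,0,0],[0,0,1,0,0,0]]' 0.2
python3 -m handwheel '[[0,0,1,0,0,0],[-0.3,0.35,0.9,0,0,0],[-0.8,0.93,0,0,0,0],[-0.8,0.93,0,0,0,0],[-0.8,0.93,0,0,0,0]]'
python3 -m handwheel '[[-0.8,0.93,0,0,0,0],[-0.8,0.93,0,0,0,0],[-0.8,0.93,0,0,0,0],[-0.8,0.93,0,0,0,0],[-0.8,0.93,0,0,0,0]]'
python3 -m handwheel '[[-0.7,0.8,0,0,0,0],[-0.05,0.1,-0.9,0,0,0],[0,0,-0.9,0,0,0],[0,0,0,0,0,0],[0,0,0,0,0,0]]'
python3 - <<'E'
from h import *
f,K,V=img('wrist'); np.savez('w6.npz',f=f,K=K,V=V); s=arm.state(); print(s['ee_pos'])
t=img('top')[0]
cv2.imwrite('pics/t6.png',np.hstack([cv2.resize(f,(560,420)),cv2.resize(t[140:280,260:340],(240,420))]))
E
```

```text
time: 13.57
ee_pos: [0.6705, 0.0792, 0.1597]
orientation: [3.138, 0.008, -0.205]
ft_force: [0.9, -0.6, -0.2]
gripper_width: 0.0511
grasp_force: 0.0
time: 13.98
ee_pos: [0.5922, 0.175, 0.2222]
orientation: [-3.14, -0.002, -0.206]
ft_force: [0.6, 1.0, -0.6]
gripper_width: 0.0515
grasp_force: 0.0
time: 14.4
ee_pos: [0.4714, 0.3148, 0.2216]
orientation: [-3.141, -0.001, -0.205]
ft_force: [-0.1, 0.8, 0.4]
gripper_width: 0.0508
grasp_force: 0.0
time: 14.82
ee_pos: [0.4497, 0.3399, 0.1664]
orientation: [3.139, 0.002, -0.205]
ft_force: [0.8, -0.1, 0.1]
gripper_width: 0.0515
grasp_force: 0.0
[0.45068318 0.34048252 0.16768343]
```

View pics/t6.png

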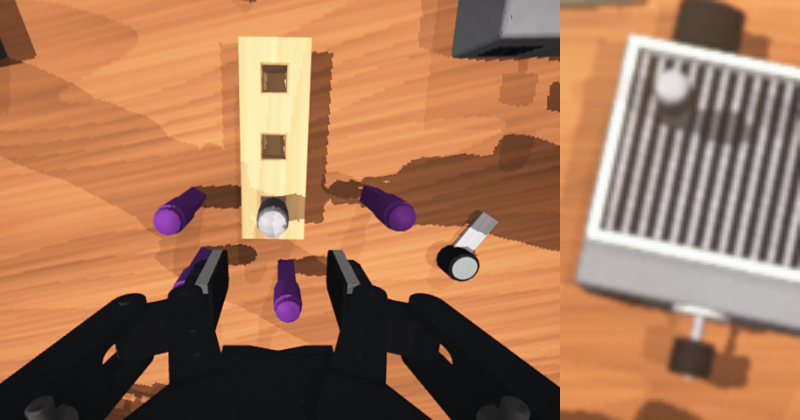

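The second punch stands on the grille (right panel (672,88)), and the third punch at (272,217) lies on the finger centre line. Descending and grasping.

```bash
python3 -m handwheel '[[0,0,-0.8,0,0,0],[0,0,-0.8,0,0,0],[0,0,-0.8,0,0,0],[0,0,-0.8,0,0,0],[0,0,-0.3,0,0,0]]'
python3 -m handwheel '[[0,0,0,0,0,0],[0,0,0,0,0,0],[0,0,0,0,0,0],[0,0,0,0,0,0],[0,0,0,0,0,0]]' -0.9 60
python3 -m handwheel '[[0,0,0.2,0,0,0],[0,0,0.4,0,0,0],[0,0,0.5,0,0,0],[0,0,0.6,0,0,0],[0,0,0.8,0,0,0]]'
python3 -m handwheel '[[0,0,0.5,0,0,0],[0,0,0.5,0,0,0],[0,0,0,0,0,0],[0,0,0,0,0,0]]'
```

```text
time: 15.33
ee_pos: [0.4504, 0.3398, 0.0607]
orientation: [3.14, 0.001, -0.206]
ft_force: [0.6, -0.5, 0.3]
gripper_width: 0.0512
grasp_force: 0.0
time: 15.75
ee_pos: [0.4512, 0.3414, 0.0634]
orientation: [-3.139, -0.002, -0.205]
ft_force: [0.4, 0.3, 4.5]
gripper_width: 0.0244
grasp_force: 59.2
time: 16.17
ee_pos: [0.4492, 0.3397, 0.1373]
orientation: [3.139, 0.002, -0.205]
ft_force: [0.3, 0.8, -3.3]
gripper_width: 0.0242
grasp_force: 59.1
time: 16.5
ee_pos: [0.4504, 0.3407, 0.1679]
orientation: [-3.14, -0.001, -0.205]
ft_force: [-0.5, -0.7, -4.0]
gripper_width: 0.0242
grasp_force: 59.2
```

```bash
python3 -m handwheel '[[0.25,-0.47,0,0,0,0],[0.5,-0.95,0,0,0,0],[0.5,-0.95,0,0,0,0],[0.5,-0.95,0,0,0,0],[0.5,-0.95,0,0,0,0]]'
python3 -m handwheel '[[0.5,-0.95,0,0,0,0],[0.5,-0.95,0,0,0,0],[0.5,-0.95,0,0,0,0],[0.5,-0.95,0,0,0,0],[0.5,-0.95,0,0,0,0]]'
python3 -m handwheel '[[0.5,-0.9,0,0,0,0],[0.1,-0.1,-0.4,0,0,0],[0,0,-0.5,0,0,0],[0,0,-0.4,0,0,0],[0,0,0,0,0,0]]'
python3 -m handwheel '[[0,0,0,0,0,0],[0,0,-0.04,0,0,0],[0,0,0,0,0,0],[0,0,0,0,0,0]]'
```

```text
time: 16.92
ee_pos: [0.5171, 0.2107, 0.1655]
orientation: [3.14, 0.002, -0.204]
ft_force: [1.1, 0.3, -2.2]
gripper_width: 0.0244
grasp_force: 59.2
time: 17.33
ee_pos: [0.5921, 0.0682, 0.1654]
orientation: [3.141, 0.002, -0.205]
ft_force: [1.0, 0.3, -2.9]
gripper_width: 0.0241
grasp_force: 59.2
time: 17.75
ee_pos: [0.6084, 0.0401, 0.1244]
orientation: [3.14, 0.005, -0.204]
ft_force: [-0.6, 0.3, -2.8]
gripper_width: 0.0238
grasp_force: 59.3
time: 18.08
ee_pos: [0.6108, 0.0404, 0.1272]
orientation: [-3.141, -0.001, -0.204]
ft_force: [-0.2, 0.5, -3.1]
gripper_width: 0.0238
grasp_force: 59.3
```

Contact is expected at about 0.123.

```bash
python3 -m handwheel '[[0,0,-0.09,0,0,0],[0,0,0,0,0,0],[0,0,0,0,0,0]]'
python3 -m handwheel '[[0,0,-0.04,0,0,0],[0,0,0,0,0,0],[0,0,0,0,0,0]]'
```

```text
time: 18.33
ee_pos: [0.6106, 0.04, 0.1239]
orientation: [3.141, 0.0, -0.205]
ft_force: [0.9, 0.1, -3.5]
gripper_width: 0.0246
grasp_force: 59.3
time: 18.58
ee_pos: [0.6111, 0.04, 0.1234]
orientation: [-3.141, -0.001, -0.205]
ft_force: [-0.8, -0.2, 3.8]
gripper_width: 0.0243
grasp_force: 60.1
```

```bash
python3 -m handwheel '[[0,0,0,0,0,0],[0,0,0,0,0,0],[0,0,0,0,0,0],[0,0,0.3,0,0,0],[0,0,1,0,0,0]]' 0.2
python3 -m handwheel '[[0,0,1,0,0,0],[0,0,0.6,0,0,0],[-0.9,0.3,0,0,0,0],[-0.9,0.3,0,0,0,0],[-0.9,0.3,0,0,0,0]]'
python3 -m handwheel '[[-0.9,0.3,0,0,0,0],[-0.2,0,-0.4,0,0,0],[0,0,-0.4,0,0,0],[0,0,0,0,0,0],[0,0,0,0,0,0]]' 0.4
python3 - <<'E'
from h import *
f,K,V=img('wrist'); np.savez('w7.npz',f=f,K=K,V=V); s=arm.state(); print(s['ee_pos'])
t=img('top')[0]
cv2.imwrite('pics/t7.png',np.hstack([cv2.resize(f,(560,420)),cv2.resize(t[140:240,265:370],(240,229)) if 0 else cv2.copyMakeBorder(cv2.resize(t[140:240,265:370],(240,229)),0,191,0,0,0)]))
E
```

```text
time: 19.0
ee_pos: [0.6077, 0.0395, 0.1583]
orientation: [3.139, 0.008, -0.205]
ft_force: [0.3, 0.0, 0.2]
gripper_width: 0.0508
grasp_force: 0.0
time: 19.42
ee_pos: [0.5291, 0.0674, 0.2107]
orientation: [-3.141, -0.001, -0.206]
ft_force: [-0.5, 0.0, 0.6]
gripper_width: 0.0514
grasp_force: 0.0
time: 19.83
ee_pos: [0.4966, 0.076, 0.186]
orientation: [3.141, 0.0, -0.205]
ft_force: [-0.0, -0.1, 0.3]
gripper_width: 0.0596
grasp_force: 0.0
[0.49722989 0.07609243 0.18642309]
```

View pics/t7.png

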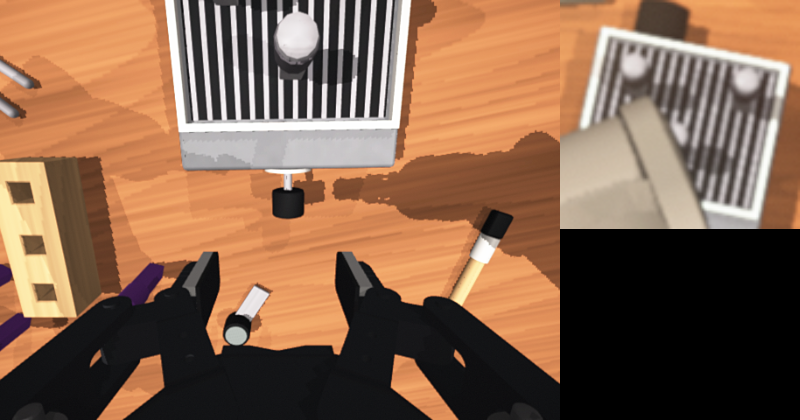

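```bash
python3 - <<'E'
from h import *
w=np.load('w7.npz');T=(w['K'],w['V']); k=8/7
print('edges',ray(*T,272*k,200*k,.048).round(4),ray(*T,304*k,200*k,.048).round(4))
print('back top',ray(*T,288*k,189*k,.062).round(4),'front top',ray(*T,288*k,194*k,.064),'front bot',ray(*T,288*k,217*k,.032).round(4))
print('box',ray(*T,183*k,168*k,.068).round(4),ray(*T,395*k,165*k,.068).round(4))
E
```

```text
edges [0.4994 0.0789 0.048 ] [0.493  0.0481 0.048 ]
back top [0.5099 0.0613 0.062 ] front top [0.50575881 0.06218744 0.064     ] front bot [0.4742 0.0673 0.032 ]
box [0.5486 0.1484 0.068 ] [ 0.5131 -0.0352  0.068 ]
```

All three punches stand on the grille (right panel (637,65), (747,80), (680,130)). The knob at left panel (288,200) lies near (0.493, 0.063), as the geometry requires. Descending onto it.

```bash
python3 -m handwheel '[[-0.14,-0.43,-0.6,0,0,0],[0,0,-0.9,0,0,0],[0,0,-0.9,0,0,0],[0,0,-0.9,0,0,0],[0,0,-0.9,0,0,0]]'
python3 -m handwheel '[[0,0,-0.6,0,0,0],[0,0,-0.4,0,0,0],[0,0,0,0,0,0],[0,0,0,0,0,0]]'
python3 -m handwheel '[[0,0,0,0,0,0],[0,0,0,0,0,0],[0,0,0,0,0,0],[0,0,0,0,0,0],[0,0,0,0,0,0]]' -0.9 50
```

```text
time: 20.35
ee_pos: [0.4937, 0.063, 0.0594]
orientation: [-3.141, -0.002, -0.206]
ft_force: [-0.5, 0.3, 0.4]
gripper_width: 0.0599
grasp_force: 0.0
time: 20.68
ee_pos: [0.493, 0.0631, 0.0298]
orientation: [3.142, 0.0, -0.205]
ft_force: [0.3, -0.4, -0.2]
gripper_width: 0.0594
grasp_force: 0.0
time: 21.1
ee_pos: [0.4943, 0.0658, 0.0316]
orientation: [-3.138, -0.004, -0.203]
ft_force: [-0.9, 5.7, 4.1]
gripper_width: 0.0305
grasp_force: 49.1
```

```bash
python3 -m handwheel '[[-0.2,0.05,0,0,0,0],[-0.2,0.05,0,0,0,0],[-0.2,0.04,0,0,0,0],[-0.2,0.04,0,0,0,0],[0,0,0,0,0,0]]'
python3 -m handwheel '[[-0.1,0.02,0,0,0,0],[0,0,0,0,0,0],[0,0,0,0,0,0]]'
```

```text
time: 21.52
ee_pos: [0.4707, 0.0703, 0.0315]
orientation: [-3.138, -0.006, -0.204]
ft_force: [2.6, 3.6, 6.3]
gripper_width: 0.0303
grasp_force: 52.2
time: 21.77
ee_pos: [0.4706, 0.0703, 0.0316]
orientation: [-3.137, -0.009, -0.205]
ft_force: [10.4, 1.2, -3.6]
gripper_width: 0.0309
grasp_force: 51.4
```

The knob is out by 24 mm and against its stop. Letting it run for more than 8 s.

```bash
Q() { tail -n +1 | grep -E 'time|ft_force' | tr '\n' ' '; echo; }
python3 -m handwheel '[[0.08,-0.02,0,0,0,0],[0,0,0,0,0,0],[0,0,0,0,0,0],[0,0,0,0,0,0],[0,0,0,0,0,0]]' | Q
python3 -m handwheel '[[0,0,0,0,0,0],[0,0,0,0,0,0],[0,0,0,0,0,0],[0,0,0,0,0,0],[0,0,0,0,0,0]]' | Q
python3 -m handwheel '[[0,0,0,0,0,0],[0,0,0,0,0,0],[0,0,0,0,0,0],[0,0,0,0,0,0],[0,0,0,0,0,0]]' | Q
python3 -m handwheel '[[0,0,0,0,0,0],[0,0,0,0,0,0],[0,0,0,0,0,0],[0,0,0,0,0,0],[0,0,0,0,0,0]]' | Q
python3 -m handwheel '[[0,0,0,0,0,0],[0,0,0,0,0,0],[0,0,0,0,0,0],[0,0,0,0,0,0],[0,0,0,0,0,0]]' | Q
python3 -m handwheel '[[0,0,0,0,0,0],[0,0,0,0,0,0],[0,0,0,0,0,0],[0,0,0,0,0,0],[0,0,0,0,0,0]]' | Q
python3 -m handwheel '[[0,0,0,0,0,0],[0,0,0,0,0,0],[0,0,0,0,0,0],[0,0,0,0,0,0],[0,0,0,0,0,0]]' | Q
python3 -m handwheel '[[0,0,0,0,0,0],[0,0,0,0,0,0],[0,0,0,0,0,0],[0,0,0,0,0,0],[0,0,0,0,0,0]]' | Q
python3 -m handwheel '[[0,0,0,0,0,0],[0,0,0,0,0,0],[0,0,0,0,0,0],[0,0,0,0,0,0],[0,0,0,0,0,0]]' | Q
python3 -m handwheel '[[0,0,0,0,0,0],[0,0,0,0,0,0],[0,0,0,0,0,0],[0,0,0,0,0,0],[0,0,0,0,0,0]]' | Q
python3 -m handwheel '[[0,0,0,0,0,0],[0,0,0,0,0,0],[0,0,0,0,0,0],[0,0,0,0,0,0],[0,0,0,0,0,0]]' | Q
python3 -m handwheel '[[0,0,0,0,0,0],[0,0,0,0,0,0],[0,0,0,0,0,0],[0,0,0,0,0,0],[0,0,0,0,0,0]]' | Q
python3 -m handwheel '[[0,0,0,0,0,0],[0,0,0,0,0,0],[0,0,0,0,0,0],[0,0,0,0,0,0],[0,0,0,0,0,0]]' | Q
python3 -m handwheel '[[0,0,0,0,0,0],[0,0,0,0,0,0],[0,0,0,0,0,0],[0,0,0,0,0,0],[0,0,0,0,0,0]]' | Q
python3 -m handwheel '[[0,0,0,0,0,0],[0,0,0,0,0,0],[0,0,0,0,0,0],[0,0,0,0,0,0],[0,0,0,0,0,0]]' | Q
python3 -m handwheel '[[0,0,0,0,0,0],[0,0,0,0,0,0],[0,0,0,0,0,0],[0,0,0,0,0,0],[0,0,0,0,0,0]]' | Q
python3 -m handwheel '[[0,0,0,0,0,0],[0,0,0,0,0,0],[0,0,0,0,0,0],[0,0,0,0,0,0],[0,0,0,0,0,0]]' | Q
python3 -m handwheel '[[0,0,0,0,0,0],[0,0,0,0,0,0],[0,0,0,0,0,0],[0,0,0,0,0,0],[0,0,0,0,0,0]]' | Q
python3 -m handwheel '[[0,0,0,0,0,0],[0,0,0,0,0,0],[0,0,0,0,0,0],[0,0,0,0,0,0],[0,0,0,0,0,0]]' | Q
python3 -m handwheel '[[0,0,0,0,0,0],[0,0,0,0,0,0],[0,0,0,0,0,0],[0,0,0,0,0,0],[0,0,0,0,0,0]]' | Q
python3 -m handwheel '[[0,0,0,0,0,0],[0,0,0,0,0,0],[0,0,0,0,0,0],[0,0,0,0,0,0],[0,0,0,0,0,0]]' | Q
python3 -m handwheel '[[0,0,0,0,0,0],[0,0,0,0,0,0],[0,0,0,0,0,0],[0,0,0,0,0,0],[0,0,0,0,0,0]]' | Q
python3 -m handwheel '[[0,0,0,0,0,0],[0,0,0,0,0,0],[0,0,0,0,0,0],[0,0,0,0,0,0],[0,0,0,0,0,0]]' | Q
python3 -m handwheel '[[0,0,0,0,0,0],[0,0,0,0,0,0],[0,0,0,0,0,0],[0,0,0,0,0,0],[0,0,0,0,0,0]]' | Q
```

```text
time: 22.18 ft_force: [3.0, 4.0, 6.2] 
time: 22.6 ft_force: [2.6, 3.8, 6.8] 
time: 23.02 ft_force: [1.9, 3.4, 6.1] 
time: 23.43 ft_force: [3.5, 3.8, 5.8] 
time: 23.85 ft_force: [3.4, 3.6, 6.1] 
time: 24.27 ft_force: [3.4, 4.1, 5.2] 
time: 24.68 ft_force: [3.7, 3.8, 6.0] 
time: 25.1 ft_force: [2.2, 3.2, 5.8] 
time: 25.52 ft_force: [3.6, 4.8, 6.0] 
time: 25.93 ft_force: [3.3, 3.8, 6.6] 
time: 26.35 ft_force: [3.1, 4.1, 5.3] 
time: 26.77 ft_force: [2.5, 4.3, 6.4] 
time: 27.18 ft_force: [2.6, 4.1, 6.1] 
time: 27.6 ft_force: [3.7, 3.4, 5.9] 
time: 28.02 ft_force: [3.1, 3.4, 6.6] 
time: 28.43 ft_force: [3.3, 4.0, 6.3] 
time: 28.85 ft_force: [2.6, 2.9, 5.5] 
time: 29.27 ft_force: [2.9, 3.9, 6.1] 
time: 29.68 ft_force: [3.2, 3.9, 6.6] 
time: 30.1 ft_force: [3.1, 3.1, 6.6] 
time: 30.52 ft_force: [3.3, 3.1, 5.4] 
time: 30.93 ft_force: [3.0, 4.6, 6.3] 
time: 31.35 ft_force: [2.7, 4.0, 6.5] 
time: 31.77 ft_force: [2.8, 3.9, 6.0]
```

```bash
python3 -c "
from h import *
s=arm.state();print(s['time'],s['ee_pos'],s['ft_force'],s['gripper_width'])
save('s8.png','scene',(200,180,380,320),4)"
```

```text
31.7667 [0.47068357 0.07026203 0.03155047] [2.79191414 3.86829886 5.97443974] 0.03049034663185885
```

View pics/s8.png

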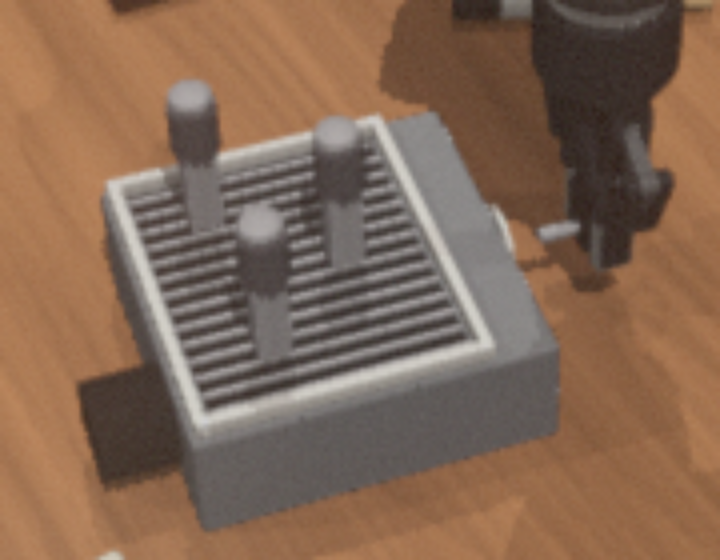

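All three punches stand on the grille (heads at (192,100), (338,135), (262,225)). The knob is out, with its rod showing at (560,230), and it has run for more than 10 s. Pushing it home.

```bash
python3 -m handwheel '[[0.2,-0.04,0,0,0,0],[0.2,-0.04,0,0,0,0],[0.2,-0.04,0,0,0,0],[0.2,-0.04,0,0,0,0],[0,0,0,0,0,0]]'
python3 -m handwheel '[[0.12,-0.02,0,0,0,0],[0,0,0,0,0,0],[0,0,0,0,0,0]]'
```

```text
time: 32.23
ee_pos: [0.4943, 0.0657, 0.0315]
orientation: [-3.138, -0.004, -0.204]
ft_force: [0.6, 5.3, 7.1]
gripper_width: 0.0306
grasp_force: 52.7
time: 32.48
ee_pos: [0.4943, 0.0657, 0.0314]
orientation: [-3.14, 0.001, -0.203]
ft_force: [-7.9, 6.1, 18.7]
gripper_width: 0.0305
grasp_force: 53.8
```

```bash
python3 -m handwheel '[[-0.08,0,0,0,0,0],[0,0,0,0,0,0],[0,0,0,0,0,0],[0,0,0,0,0,0],[0,0,0,0,0,0]]' 0.4
python3 -m handwheel '[[0,0,0.5,0,0,0],[0,0,1,0,0,0],[0,0,1,0,0,0],[0,0,1,0,0,0],[0,0,1,0,0,0]]'
python3 -m handwheel '[[0,0,1,0,0,0],[0.3,0,1,0,0,0],[1,-0.3,0,0,0,0],[1,-0.3,0,0,0,0],[0.9,-0.2,0,0,0,0]]' 0.2
python3 -m handwheel '[[0,0,0,0,0,0],[0,0,0,0,0,0]]'
python3 - <<'E'
from h import *
f,K,V=img('wrist'); np.savez('w9.npz',f=f,K=K,V=V); s=arm.state(); print(s['ee_pos'])
t,K,V=img('top'); np.savez('t9.npz',f=t,K=K,V=V)
b=cv2.copyMakeBorder(cv2.resize(t[150:290,260:370],(240,305)),0,115,0,0,0)
cv2.imwrite('pics/t9.png',np.hstack([cv2.resize(f,(560,420)),b]))
hsv=cv2.cvtColor(t,cv2.COLOR_BGR2HSV); m=cv2.inRange(hsv,(0,0,60),(180,40,200)); m[:,:410]=0;m[:190]=0;m[:,560:]=0
cs,_=cv2.findContours(m,0,2); c=max(cs,key=cv2.contourArea); r=cv2.minAreaRect(c); print(r, ray(K,V,*r[0],.006).round(4), [ray(K,V,*p,.01).round(3).tolist() for p in cv2.boxPoints(r)])
E
```

```text
time: 32.9
ee_pos: [0.493, 0.0626, 0.0296]
orientation: [3.141, 0.0, -0.206]
ft_force: [-0.8, -0.2, -0.0]
gripper_width: 0.0602
grasp_force: 0.0
time: 33.32
ee_pos: [0.4927, 0.0628, 0.1659]
orientation: [3.141, 0.001, -0.205]
ft_force: [0.2, -0.4, -0.2]
gripper_width: 0.0597
grasp_force: 0.0
time: 33.73
ee_pos: [0.5908, 0.0377, 0.2256]
orientation: [3.141, -0.002, -0.206]
ft_force: [0.4, -1.3, -0.4]
gripper_width: 0.0512
grasp_force: 0.0
time: 33.9
ee_pos: [0.5895, 0.0384, 0.224]
orientation: [3.141, 0.001, -0.207]
ft_force: [-0.2, 0.5, 0.0]
gripper_width: 0.0516
grasp_force: 0.0
[0.58847583 0.03902403 0.22393769]
((482.462158203125, 263.8128356933594), (58.13489532470703, 81.66694641113281), 4.513988018035889) [ 0.4929 -0.347   0.006 ] [[0.404, -0.271, 0.01], [0.591, -0.287, 0.01], [0.583, -0.421, 0.01], [0.396, -0.403, 0.01]]
```

View pics/t9.png

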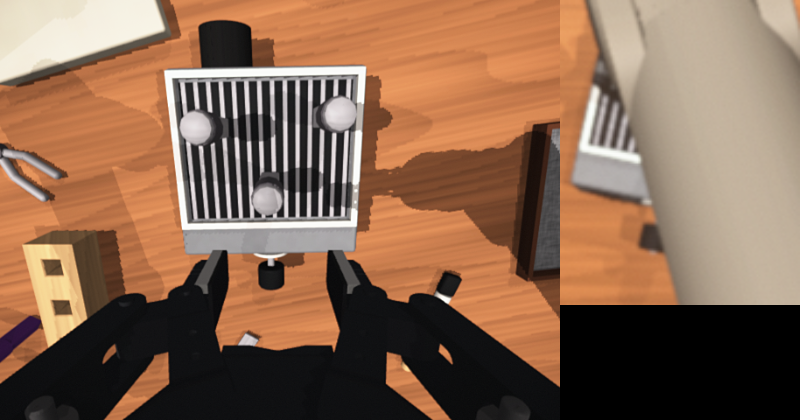

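Knob is home at (271,265). The three punches are at (267,198), (198,127) and (340,113). Fetching the front one first.

```bash
python3 -m handwheel '[[0.75,0.03,0,0,0,0],[0,0,-0.8,0,0,0],[0,0,-0.8,0,0,0],[0,0,-0.8,0,0,0],[0,0,-0.8,0,0,0]]'
python3 -m handwheel '[[0,0,-0.1,0,0,0],[0,0,0,0,0,0],[0,0,0,0,0,0]]'
python3 -m handwheel '[[0,0,0,0,0,0],[0,0,0,0,0,0],[0,0,0,0,0,0],[0,0,0,0,0,0],[0,0,0,0,0,0]]' -0.9 60
python3 -m handwheel '[[0,0,0.3,0,0,0],[0,0,0.6,0,0,0],[0,0,0.7,0,0,0],[0,0,0,0,0,0],[0,0,0,0,0,0]]'
```

```text
time: 34.42
ee_pos: [0.6104, 0.0406, 0.128]
orientation: [-3.142, 0.0, -0.204]
ft_force: [0.1, 0.7, 0.6]
gripper_width: 0.0515
grasp_force: 0.0
time: 34.67
ee_pos: [0.6117, 0.0405, 0.1269]
orientation: [-3.141, -0.001, -0.204]
ft_force: [0.3, 1.3, 1.7]
gripper_width: 0.0513
grasp_force: 0.0
time: 35.08
ee_pos: [0.6128, 0.0404, 0.1277]
orientation: [-3.141, -0.003, -0.205]
ft_force: [-1.4, 0.8, 7.8]
gripper_width: 0.024
grasp_force: 58.7
time: 35.5
ee_pos: [0.6121, 0.04, 0.1748]
orientation: [-3.141, -0.002, -0.205]
ft_force: [0.4, -1.2, -3.3]
gripper_width: 0.0239
grasp_force: 59.0
```

```bash
python3 -m handwheel '[[-0.08,-0.5,0,0,0,0],[-0.15,-0.98,0,0,0,0],[-0.15,-0.98,0,0,0,0],[-0.16,-0.98,0,0,0,0],[-0.16,-0.98,0,0,0,0]]'
python3 -m handwheel '[[-0.16,-0.98,0,0,0,0],[-0.16,-0.98,0,0,0,0],[-0.16,-0.98,0,0,0,0],[-0.16,-0.98,0,0,0,0],[-0.16,-0.98,0,0,0,0]]'
python3 -m handwheel '[[-0.16,-0.98,0,0,0,0],[-0.16,-0.98,0,0,0,0],[-0.16,-0.6,0,0,0,0],[0,0,-0.5,0,0,0],[0,0,0,0,0,0]]'
python3 - <<'E'
from h import *
f,K,V=img('wrist'); np.savez('w10.npz',f=f,K=K,V=V); s=arm.state(); print(s['ee_pos'])
cv2.imwrite('pics/w10.png',f)
E
```

```text
time: 35.92
ee_pos: [0.589, -0.0938, 0.1721]
orientation: [3.141, 0.003, -0.205]
ft_force: [0.4, -0.2, -3.5]
gripper_width: 0.0239
grasp_force: 59.2
time: 36.33
ee_pos: [0.565, -0.2408, 0.1721]
orientation: [-3.141, 0.003, -0.205]
ft_force: [0.9, -0.3, -3.3]
gripper_width: 0.0234
grasp_force: 59.2
time: 36.75
ee_pos: [0.5489, -0.3175, 0.1549]
orientation: [-3.141, 0.006, -0.208]
ft_force: [-0.8, 0.4, -3.5]
gripper_width: 0.0244
grasp_force: 59.3
[ 0.54993952 -0.31576726  0.15588468]
```

View pics/w10.png

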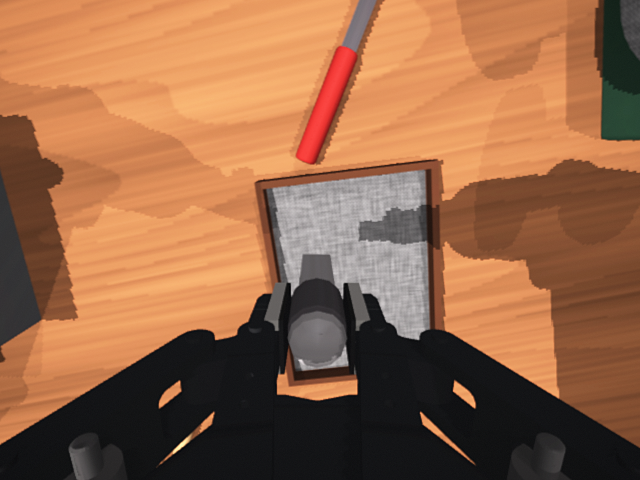

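```bash
python3 - <<'E'
from h import *
w=np.load('w10.npz');T=(w['K'],w['V'])
for c in [(257,182),(441,160),(292,385),(440,330)]: print(ray(*T,*c,.026).round(4))
E
```

```text
[ 0.5995 -0.281   0.026 ]
[ 0.5862 -0.4265  0.026 ]
[ 0.4059 -0.2646  0.026 ]
[ 0.4361 -0.4097  0.026 ]
```

```bash
python3 -m handwheel '[[0,-0.97,0,0,0,0],[0,0,-0.8,0,0,0],[0,0,-0.8,0,0,0],[0,0,-0.7,0,0,0],[0,0,-0.4,0,0,0]]'
python3 -m handwheel '[[0,0,0,0,0,0],[0,0,-0.1,0,0,0],[0,0,0,0,0,0]]'
```

```text
time: 37.22
ee_pos: [0.5512, -0.3431, 0.075]
orientation: [-3.14, 0.004, -0.203]
ft_force: [0.0, 0.0, -3.6]
gripper_width: 0.0239
grasp_force: 59.5
time: 37.47
ee_pos: [0.5531, -0.3452, 0.0755]
orientation: [3.141, -0.001, -0.204]
ft_force: [0.2, -0.4, -3.2]
gripper_width: 0.0243
grasp_force: 59.5
```

```bash
python3 -m handwheel '[[0,0,-0.25,0,0,0],[0,0,0,0,0,0],[0,0,0,0,0,0]]'
python3 -m handwheel '[[0,0,-0.06,0,0,0],[0,0,0,0,0,0],[0,0,0,0,0,0]]'
```

```text
time: 37.72
ee_pos: [0.5522, -0.3455, 0.0675]
orientation: [3.141, -0.0, -0.205]
ft_force: [0.6, -0.4, -2.9]
gripper_width: 0.0234
grasp_force: 59.5
time: 37.97
ee_pos: [0.5525, -0.3457, 0.0658]
orientation: [3.141, -0.001, -0.205]
ft_force: [-0.5, -0.0, -1.1]
gripper_width: 0.0241
grasp_force: 59.8
```

```bash
python3 -m handwheel '[[0,0,-0.02,0,0,0],[0,0,0,0,0,0]]'
python3 -m handwheel '[[0,0,0,0,0,0],[0,0,0,0,0,0],[0,0,0,0,0,0],[0,0,0.3,0,0,0],[0,0,1,0,0,0]]' 0.2
python3 -m handwheel '[[0,0,1,0,0,0],[0,0,1,0,0,0],[0,0,1,0,0,0],[0.1,0.4,0.9,0,0,0],[0.32,0.98,0,0,0,0]]'
python3 -m handwheel '[[0.32,0.98,0,0,0,0],[0.32,0.98,0,0,0,0],[0.32,0.98,0,0,0,0],[0.32,0.98,0,0,0,0],[0.32,0.98,0,0,0,0]]'
python3 -m handwheel '[[0.32,0.98,0,0,0,0],[0.32,0.98,0,0,0,0],[0.32,0.98,0,0,0,0],[0.3,0.9,0,0,0,0],[0.1,0.3,0,0,0,0]]'
python3 -m handwheel '[[0,0,0,0,0,0],[0,0,0,0,0,0]]'
```

```text
time: 38.13
ee_pos: [0.5528, -0.3458, 0.0658]
orientation: [3.141, -0.001, -0.205]
ft_force: [-1.0, 0.5, 4.1]
gripper_width: 0.0238
grasp_force: 60.0
time: 38.55
ee_pos: [0.5491, -0.3439, 0.1001]
orientation: [-3.139, 0.008, -0.205]
ft_force: [0.2, -0.1, -0.5]
gripper_width: 0.0512
grasp_force: 0.0
time: 38.97
ee_pos: [0.5656, -0.3106, 0.228]
orientation: [3.136, -0.01, -0.213]
ft_force: [0.5, -0.6, 0.2]
gripper_width: 0.0512
grasp_force: 0.0
time: 39.38
ee_pos: [0.613, -0.1557, 0.2216]
orientation: [3.141, -0.001, -0.205]
ft_force: [-0.1, -0.4, -1.0]
gripper_width: 0.0516
grasp_force: 0.0
time: 39.8
ee_pos: [0.6544, -0.0264, 0.2216]
orientation: [-3.138, -0.001, -0.199]
ft_force: [-0.5, 1.0, 0.5]
gripper_width: 0.0513
grasp_force: 0.0
time: 39.97
ee_pos: [0.6534, -0.0336, 0.221]
orientation: [3.141, -0.0, -0.205]
ft_force: [0.1, -0.5, 0.5]
gripper_width: 0.0513
grasp_force: 0.0
```

```bash
python3 -m handwheel '[[0.2,0.42,0,0,0,0],[0,0,-0.8,0,0,0],[0,0,-0.8,0,0,0],[0,0,-0.8,0,0,0],[0,0,-0.7,0,0,0]]'
python3 -m handwheel '[[0,0,0,0,0,0],[0,0,0,0,0,0]]'
python3 -m handwheel '[[0,0,0,0,0,0],[0,0,0,0,0,0],[0,0,0,0,0,0],[0,0,0,0,0,0],[0,0,0,0,0,0]]' -0.9 60
python3 -m handwheel '[[0,0,0.3,0,0,0],[0,0,0.6,0,0,0],[0,0,0.7,0,0,0],[0,0,0,0,0,0],[0,0,0,0,0,0]]'
```

```text
time: 40.38
ee_pos: [0.6593, -0.022, 0.1265]
orientation: [3.141, 0.0, -0.208]
ft_force: [0.0, -1.3, 0.4]
gripper_width: 0.0511
grasp_force: 0.0
time: 40.55
ee_pos: [0.6589, -0.0216, 0.1271]
orientation: [3.141, 0.002, -0.207]
ft_force: [-0.1, 0.0, 2.0]
gripper_width: 0.0512
grasp_force: 0.0
time: 40.97
ee_pos: [0.661, -0.0206, 0.1301]
orientation: [-3.141, -0.004, -0.205]
ft_force: [0.4, -0.5, 7.5]
gripper_width: 0.0239
grasp_force: 58.9
time: 41.38
ee_pos: [0.6602, -0.0201, 0.1771]
orientation: [-3.141, -0.002, -0.205]
ft_force: [0.3, -0.3, -3.4]
gripper_width: 0.0238
grasp_force: 59.0
```

```bash
python3 -m handwheel '[[-0.25,-0.5,0,0,0,0],[-0.5,-0.98,0,0,0,0],[-0.5,-0.98,0,0,0,0],[-0.5,-0.98,0,0,0,0],[-0.5,-0.98,0,0,0,0]]'
python3 -m handwheel '[[-0.5,-0.98,0,0,0,0],[-0.5,-0.98,0,0,0,0],[-0.5,-0.98,0,0,0,0],[-0.5,-0.98,0,0,0,0],[-0.5,-0.98,0,0,0,0]]'
python3 -m handwheel '[[-0.5,-0.98,0,0,0,0],[-0.25,-0.5,0,0,0,0],[0,0,0,0,0,0],[0,0,0,0,0,0]]'
python3 - <<'E'
from h import *
f,K,V=img('wrist'); np.savez('w11.npz',f=f,K=K,V=V); s=arm.state(); print(s['ee_pos'])
cv2.imwrite('pics/w11.png',f)
E
```

```text
time: 41.8
ee_pos: [0.5897, -0.1545, 0.1741]
orientation: [3.141, 0.003, -0.205]
ft_force: [0.3, 0.1, -2.8]
gripper_width: 0.0234
grasp_force: 59.2
time: 42.22
ee_pos: [0.5145, -0.3013, 0.1743]
orientation: [-3.141, 0.003, -0.205]
ft_force: [1.2, 0.0, -2.9]
gripper_width: 0.0241
grasp_force: 59.2
time: 42.55
ee_pos: [0.4923, -0.3455, 0.1744]
orientation: [-3.141, 0.003, -0.208]
ft_force: [0.6, 0.4, -2.7]
gripper_width: 0.0238
grasp_force: 59.3
[ 0.49362761 -0.34382608  0.17464571]
```

View pics/w11.png

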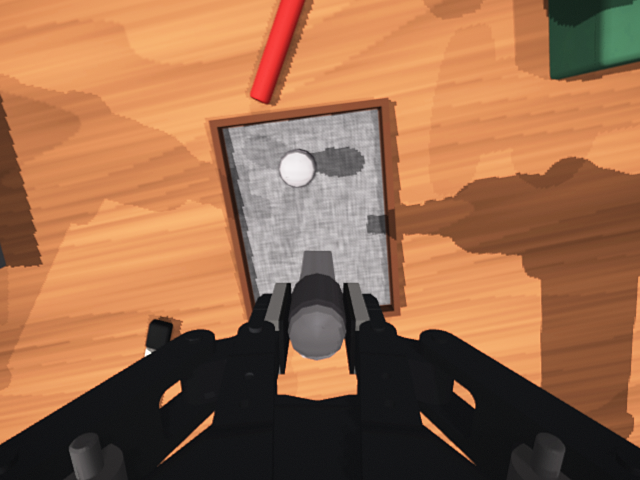

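The first punch stands in the tray at (297,168) and the tray has not moved. That was my 15th picture, one over the limit of 14, so from here I check by numbers only.

```bash
python3 -m handwheel '[[0,0,-0.9,0,0,0],[0,0,-0.9,0,0,0],[0,0,-0.9,0,0,0],[0,0,-0.6,0,0,0],[0,0,-0.1,0,0,0]]'
python3 -m handwheel '[[0,0,0,0,0,0],[0,0,0,0,0,0],[0,0,0,0,0,0]]'
```

```text
time: 43.02
ee_pos: [0.4928, -0.3408, 0.0697]
orientation: [-3.138, 0.007, -0.202]
ft_force: [-0.7, 0.5, -3.0]
gripper_width: 0.0237
grasp_force: 59.3
time: 43.27
ee_pos: [0.4959, -0.3444, 0.0754]
orientation: [3.141, -0.003, -0.204]
ft_force: [0.4, -0.5, -2.6]
gripper_width: 0.0236
grasp_force: 59.3
```

```bash
python3 -m handwheel '[[0,0,-0.18,0,0,0],[0,0,0,0,0,0],[0,0,0,0,0,0]]'
python3 -m handwheel '[[0,0,-0.07,0,0,0],[0,0,0,0,0,0],[0,0,0,0,0,0]]'
```

```text
time: 43.52
ee_pos: [0.4946, -0.3444, 0.0687]
orientation: [3.141, -0.0, -0.205]
ft_force: [-0.1, 1.2, -3.1]
gripper_width: 0.0238
grasp_force: 59.3
time: 43.77
ee_pos: [0.4956, -0.3448, 0.068]
orientation: [3.141, -0.002, -0.205]
ft_force: [-2.4, 1.5, 7.9]
gripper_width: 0.0235
grasp_force: 60.3
```

```bash
python3 -m handwheel '[[0,0,0,0,0,0],[0,0,0,0,0,0],[0,0,0,0,0,0],[0,0,0.3,0,0,0],[0,0,1,0,0,0]]' 0.2
python3 -m handwheel '[[0,0,1,0,0,0],[0,0,1,0,0,0],[0,0,1,0,0,0],[0.2,0.5,0.8,0,0,0],[0.42,1,0,0,0,0]]'
python3 -m handwheel '[[0.42,1,0,0,0,0],[0.42,1,0,0,0,0],[0.42,1,0,0,0,0],[0.42,1,0,0,0,0],[0.42,1,0,0,0,0]]'
python3 -m handwheel '[[0.42,1,0,0,0,0],[0.42,1,0,0,0,0],[0.42,1,0,0,0,0],[0.42,1,0,0,0,0],[0.42,1,0,0,0,0]]'
python3 -m handwheel '[[0.42,1,0,0,0,0],[0.42,1,0,0,0,0],[0.3,0.7,0,0,0,0],[0,0,0,0,0,0],[0,0,0,0,0,0]]'
```

```text
time: 44.18
ee_pos: [0.4918, -0.3427, 0.1021]
orientation: [-3.139, 0.008, -0.205]
ft_force: [0.4, 0.7, 0.3]
gripper_width: 0.0511
grasp_force: 0.0
time: 44.6
ee_pos: [0.514, -0.3049, 0.2257]
orientation: [3.136, -0.009, -0.213]
ft_force: [0.6, -0.9, -0.8]
gripper_width: 0.0516
grasp_force: 0.0
time: 45.02
ee_pos: [0.5765, -0.1478, 0.2201]
orientation: [3.141, -0.001, -0.205]
ft_force: [0.0, -0.4, 0.1]
gripper_width: 0.0511
grasp_force: 0.0
time: 45.43
ee_pos: [0.6396, 0.0022, 0.22]
orientation: [3.142, -0.0, -0.205]
ft_force: [-0.8, 0.1, 0.1]
gripper_width: 0.0511
grasp_force: 0.0
time: 45.85
ee_pos: [0.6733, 0.0839, 0.2195]
orientation: [-3.141, 0.0, -0.202]
ft_force: [-0.2, -1.0, 1.2]
gripper_width: 0.0515
grasp_force: 0.0
```

```bash
python3 -m handwheel '[[0.02,-0.08,-0.6,0,0,0],[0,0,-0.8,0,0,0],[0,0,-0.8,0,0,0],[0,0,-0.8,0,0,0],[0,0,0,0,0,0]]'
python3 -m handwheel '[[0,0,0,0,0,0],[0,0,0,0,0,0]]'
python3 -m handwheel '[[0,0,0,0,0,0],[0,0,0,0,0,0],[0,0,0,0,0,0],[0,0,0,0,0,0],[0,0,0,0,0,0]]' -0.9 60
python3 -m handwheel '[[0,0,0.3,0,0,0],[0,0,0.6,0,0,0],[0,0,0.7,0,0,0],[0,0,0,0,0,0],[0,0,0,0,0,0]]'
```

```text
time: 46.27
ee_pos: [0.6705, 0.0762, 0.1245]
orientation: [3.137, 0.008, -0.207]
ft_force: [-1.1, -1.1, -0.2]
gripper_width: 0.0511
grasp_force: 0.0
time: 46.43
ee_pos: [0.6748, 0.0784, 0.131]
orientation: [-3.141, -0.002, -0.206]
ft_force: [-0.1, 0.9, 0.8]
gripper_width: 0.0513
grasp_force: 0.0
time: 46.85
ee_pos: [0.6752, 0.0792, 0.1315]
orientation: [-3.141, -0.003, -0.205]
ft_force: [-0.9, -1.0, 7.1]
gripper_width: 0.0235
grasp_force: 58.8
time: 47.27
ee_pos: [0.6746, 0.0796, 0.1786]
orientation: [-3.141, -0.002, -0.205]
ft_force: [-0.3, 0.4, -3.4]
gripper_width: 0.0232
grasp_force: 59.0
```

```bash
cat > tray.py <<'E'
from h import *
t,K,V=img('top')
hsv=cv2.cvtColor(t,cv2.COLOR_BGR2HSV); m=cv2.inRange(hsv,(0,0,60),(180,40,200)); m[:,:410]=0;m[:190]=0;m[:,560:]=0
m=cv2.morphologyEx(m,cv2.MORPH_CLOSE,np.ones((9,9)))
cs,_=cv2.findContours(m,0,2); c=max(cs,key=cv2.contourArea); r=cv2.minAreaRect(c); print(r, ray(K,V,*r[0],.006).round(4), [ray(K,V,*p,.01).round(3).tolist() for p in cv2.boxPoints(r)])
b=cv2.inRange(hsv,(0,0,185),(180,45,255))[225:305,450:515]; n,_,st,ce=cv2.connectedComponentsWithStats(b)
for i in range(1,n):
    if st[i,4]>5: print('head',ce[i]+[450,225],st[i,2:],ray(K,V,*(ce[i]+[450,225]),.094).round(3))
E
python3 tray.py
python3 -m handwheel '[[-0.28,-0.5,0,0,0,0],[-0.56,-1,0,0,0,0],[-0.56,-1,0,0,0,0],[-0.56,-1,0,0,0,0],[-0.56,-1,0,0,0,0]]'
python3 -m handwheel '[[-0.56,-1,0,0,0,0],[-0.56,-1,0,0,0,0],[-0.56,-1,0,0,0,0],[-0.56,-1,0,0,0,0],[-0.56,-1,0,0,0,0]]'
python3 -m handwheel '[[-0.56,-1,0,0,0,0],[-0.56,-1,0,0,0,0],[-0.56,-1,0,0,0,0],[-0.45,-0.8,0,0,0,0],[-0.2,-0.3,0,0,0,0]]'
python3 -m handwheel '[[0,0,0,0,0,0],[0,0,0,0,0,0]]'
```

```text
((482.5105895996094, 263.74578857421875), (58.214515686035156, 81.54507446289062), 4.666858196258545) [ 0.493  -0.3471  0.006 ] [[0.404, -0.271, 0.01], [0.591, -0.288, 0.01], [0.583, -0.422, 0.01], [0.396, -0.403, 0.01]]
head [496.7027027  234.86486486] [10  9 74] [ 0.549 -0.346  0.094]
head [497.40789474 261.02631579] [10  9 76] [ 0.494 -0.347  0.094]
time: 47.73
ee_pos: [0.5962, -0.0569, 0.1756]
orientation: [3.141, 0.003, -0.205]
ft_force: [0.9, -0.8, -3.2]
gripper_width: 0.0238
grasp_force: 59.2
time: 48.15
ee_pos: [0.5122, -0.2067, 0.1759]
orientation: [-3.141, 0.003, -0.205]
ft_force: [1.1, -0.5, -2.9]
gripper_width: 0.0238
grasp_force: 59.2
time: 48.57
ee_pos: [0.4403, -0.3329, 0.1758]
orientation: [3.14, 0.003, -0.211]
ft_force: [-0.1, -0.8, -2.6]
gripper_width: 0.0236
grasp_force: 59.3
time: 48.73
ee_pos: [0.4437, -0.3283, 0.1762]
orientation: [-3.14, 0.002, -0.206]
ft_force: [0.4, -0.1, -2.6]
gripper_width: 0.0235
grasp_force: 59.3
```

```bash
python3 -m handwheel '[[-0.05,-0.3,-0.9,0,0,0],[0,0,-0.9,0,0,0],[0,0,-0.9,0,0,0],[0,0,-0.7,0,0,0],[0,0,0,0,0,0]]'
python3 -m handwheel '[[0,0,0,0,0,0],[0,0,0,0,0,0],[0,0,0,0,0,0]]'
```

```text
time: 49.15
ee_pos: [0.4416, -0.3339, 0.0711]
orientation: [-3.138, 0.007, -0.202]
ft_force: [-1.1, 0.1, -2.5]
gripper_width: 0.0233
grasp_force: 59.4
time: 49.4
ee_pos: [0.4444, -0.3377, 0.0769]
orientation: [3.141, -0.003, -0.204]
ft_force: [-0.7, -0.6, -2.4]
gripper_width: 0.0237
grasp_force: 59.4
```

```bash
python3 -m handwheel '[[0,0,-0.19,0,0,0],[0,0,0,0,0,0],[0,0,0,0,0,0]]'
python3 -m handwheel '[[0,0,-0.06,0,0,0],[0,0,0,0,0,0],[0,0,0,0,0,0]]'
```

```text
time: 49.65
ee_pos: [0.443, -0.3377, 0.0699]
orientation: [3.141, -0.0, -0.205]
ft_force: [0.7, -0.2, -2.5]
gripper_width: 0.0239
grasp_force: 59.4
time: 49.9
ee_pos: [0.4439, -0.3383, 0.0694]
orientation: [3.141, -0.002, -0.205]
ft_force: [-2.2, 0.8, 8.5]
gripper_width: 0.0236
grasp_force: 60.4
```

Contact; release, lift clear, and check tray, stand and knob by numbers.

```bash
python3 -m handwheel '[[0,0,0,0,0,0],[0,0,0,0,0,0],[0,0,0,0,0,0],[0,0,0.3,0,0,0],[0,0,1,0,0,0]]' 0.2
python3 -m handwheel '[[0,0,1,0,0,0],[0,0,1,0,0,0],[0,0,1,0,0,0],[0,0,1,0,0,0],[0,0.3,0.8,0,0,0]]'
python3 -m handwheel '[[0,1,0,0,0,0],[0,1,0,0,0,0],[0,1,0,0,0,0],[0,1,0,0,0,0],[0,0.8,0,0,0,0]]'
python3 -m handwheel '[[0,0,0,0,0,0],[0,0,0,0,0,0],[0,0,0,0,0,0],[0,0,0,0,0,0]]'
python3 tray.py
python3 - <<'E'
from h import *
a=np.load('top0.npz')['f'].astype(int);b,K,V=img('top'); b=b.astype(int)
d=np.abs(a-b).max(2)
print('knob diff',d[240:268,292:318].max(), (d[240:268,292:318]>40).sum(),'stand diff px',(d[212:295,160:208]>60).sum())
s0=np.load('scene0.npz')['f'].astype(int); s=img('scene')[0].astype(int); d=np.abs(s0-s).max(2)
print('scene knob',(d[225:250,315:350]>40).sum(),'stand body',(d[335:362,365:460]>40).sum())
m=(np.abs(b[212:295,160:208]-np.array([120,190,225])).sum(2)<120); ys,xs=np.nonzero(m); print('stand box',xs.min()+160,xs.max()+160,ys.min()+212,ys.max()+212,m.sum())
E
```

```text
time: 50.32
ee_pos: [0.4404, -0.336, 0.1039]
orientation: [-3.139, 0.007, -0.205]
ft_force: [0.1, 0.6, -0.4]
gripper_width: 0.0511
grasp_force: 0.0
time: 50.73
ee_pos: [0.443, -0.3304, 0.254]
orientation: [3.14, -0.003, -0.207]
ft_force: [1.0, -1.0, 0.9]
gripper_width: 0.0515
grasp_force: 0.0
time: 51.15
ee_pos: [0.4428, -0.1823, 0.2515]
orientation: [-3.142, -0.001, -0.204]
ft_force: [-0.1, -0.4, -0.4]
gripper_width: 0.0514
grasp_force: 0.0
time: 51.48
ee_pos: [0.4429, -0.186, 0.251]
orientation: [3.141, -0.0, -0.207]
ft_force: [-0.1, 0.1, 0.4]
gripper_width: 0.0512
grasp_force: 0.0
((483.14117431640625, 242.63528442382812), (56.388736724853516, 38.07268524169922), 5.90614128112793) [ 0.5419 -0.3493  0.006 ] [[0.503, -0.278, 0.01], [0.591, -0.288, 0.01], [0.58, -0.418, 0.01], [0.492, -0.407, 0.01]]
head [510.43283582 299.        ] [ 9 14 67] [ 0.415 -0.373  0.094]
knob diff 33 0 stand diff px 517
scene knob 0 stand body 32
stand box 160 207 212 294 2824
```

The knob matches its start picture and the stand is in place. The arm is still over the tray view, so I'll move off and recheck.

```bash
python3 -m handwheel '[[0.3,1,0,0,0,0],[0.3,1,0,0,0,0],[0.3,1,0,0,0,0],[0.3,1,0,0,0,0],[0.3,1,0,0,0,0]]'
python3 -m handwheel '[[0,1,0,0,0,0],[0,1,0,0,0,0],[0,0,0,0,0,0],[0,0,0,0,0,0],[0,0,0,0,0,0]]'
python3 tray.py
```

```text
time: 52.05
ee_pos: [0.4883, -0.034, 0.2508]
orientation: [3.142, -0.0, -0.207]
ft_force: [0.7, -0.1, -0.4]
gripper_width: 0.051
grasp_force: 0.0
time: 52.47
ee_pos: [0.488, 0.0244, 0.2506]
orientation: [3.141, 0.0, -0.206]
ft_force: [-0.2, 0.1, 0.2]
gripper_width: 0.0513
grasp_force: 0.0
((482.4104309082031, 263.76751708984375), (58.05699920654297, 81.61210632324219), 4.48460578918457) [ 0.493  -0.3469  0.006 ] [[0.404, -0.271, 0.01], [0.591, -0.287, 0.01], [0.583, -0.421, 0.01], [0.396, -0.402, 0.01]]
head [496.67605634 234.8028169 ] [10  9 71] [ 0.55  -0.346  0.094]
head [497.27777778 261.04166667] [10  9 72] [ 0.494 -0.347  0.094]
head [494.68055556 286.93055556] [10  9 72] [ 0.439 -0.34   0.094]
```

All three stand in the tray, the knob is home and the stand is upright.

```bash
python3 -c "
from workcell import arm
print(arm.finish_job())"
```

```text
the job is handed in; nothing more can be done
None
```

I handed the job in at about 52 s: the three punches were run on the grille for about 10 s and now stand in the tray, the knob is home and the stand is upright, but I viewed 15 pictures, one over the limit of 14.

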